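# Bring the vial rotator's empty clip to the top

## Robot

A 7-joint arm with a two-finger parallel gripper is mounted at the origin on a cart in front of the work surface, level with it; the furniture and walls round the work are solid. World frame = base frame: x ahead of the robot, y to its left, z up, the work surface at z = 0. Lengths are in m, angles in rad, forces in N, time in s.
With the tool pointing down it reaches from about 0.425 to 0.925 m from the base axis. Payload 6.8 kg.
Tool frame: the origin (TCP) lies on the centre line of the jaws, within the pads' length; the fingertips stand 14 mm ahead of it and the grasp point (between the pads) lies 5 mm behind it (bot.finger_overhang is the distance from the TCP to the fingertips, in m); z points along the fingers, y is the line along which they close (so a half turn about z gives the same grasp; the last joint's range is limited). The gripper opens to 85 mm and grips with 20 to 120 N. Pads are 22 mm wide; open, the fingers measure 114 mm over their backs; the gripper's body (76 mm by 85 mm) begins 54 mm behind the grasp point. The pads swing forward as they close: fully open they stand 13 mm farther back than shut.
Start: joints at [-1.321, 0.477, 0.022, 1.555, -0.011, 1.109, -0.083], TCP at [0.236, 0.632, 0.245] pointing down, gripper open.
Joint ranges: [-2.96, 2.96], [-0.34, 2.1], [-1.41, 1.46], [0.24, 2.44], [-1.37, 4.51], [0.17, 1.92], [-2.96, 2.96]. Speed limits (rad/s): [2.39, 2.39, 3.14, 3.14, 3.14, 3.14, 3.14].

## Interface

Orientations are given as a unit quaternion [w, x, y, z].
In Python, from station import bot gives the robot as it stands.
- The arm moves only by the shell command python3 -m inch 'ROWS' [OPENING] [FORCE]. ROWS is JSON, a list of rows, each a list of 4 numbers: the shift along the tool's x, y, z in m, then the turn about the tool's z in degrees. A call has 1 to 12 rows; each row shifts and turns the commanded pose from where the row before left it, along the tool's axes as they then stand; what a row does not reach is not made up. A row lasts 1/10 s, in which the tool goes at most 50 mm and 8.59 degrees, less where a joint would pass 70% of its speed; a pose out of reach is approached as far as the arm can. A call is refused whole if a number of a shift passes 0.05 or a number of a turn 8.59, either way. A call with a gripper value outside its range is refused whole. OPENING is the finger opening in m, from 0 to 0.0854, set as the call begins (- or left out, the last holds). The fingers move at their own pace and stop on an object; FORCE is the grip in N (left out, the last holds). Time passes only in rows, so rows that do not move let the fingers close. It gives the time, the measured TCP pose, the force, the opening and the grip force at its end, in the units of the state.
- bot.get_obs(): the state, without advancing time (a new reading comes with each control period).
- bot.read_camera(name): name is "side" or "top"; returns a dict with "color" (420x560x3 uint8, red, green, blue), "mtx" (3x3 intrinsics, pixels), "world_from_camera" (4x4, takes a point from camera to world coordinates). Camera axes: x right, y up, looking along -z (the intrinsics and any distortion apply to the point x, -y, -z); pixel columns grow to the right and rows downward; lengths in m; the calibration is good to about 2 mm. A picture is of the moment at which its call begins. There is no depth.
- bot.hand_in(): hands the job in; it is judged then, once.
The state is a dict: "t": time; "q": joint angles; "joint_vel": joint speeds; "joint_torque": joint torques, N m; "eef_pos": TCP position; "tool_rot": TCP orientation; "contact_force": force on the tool from outside, world axes, zero at the start; "torque": the same for the moment, N m; "gripper_width": opening from 0.0 (shut) to 1.0 (fully open); "grasp_force": force on a finger pad.
Only numpy, scipy, OpenCV 4.12 (cv2) and the standard library are available. Lean on these libraries where they do the work, as an engineer would, in place of code of your own. Each camera call takes 0.05 s, during which the arm holds its last target. There are 200 camera calls.

## Task

Two vial rotators stand on the desk, each with an upright disc on a level axle. On the larger one, turn the disc until its one empty vial clip stands at the very top, ready for loading, then let go and leave the disc standing still there. Do not turn the disc of the smaller rotator.

Things in the scene. Friction and masses are not known exactly. Their poses are not given: they have to be found in the camera images.
- large_rotator: Larger vial rotator, fixed: upright bare aluminium disc, 180 mm across, 10 mm thick, on a level axle 112 mm above the desk. Origin: on the desk under the disc's centre (mid thickness). x: along the axle, away from the robot; y: left, in the disc's plane; z up. Behind the disc a tower 60 mm wide (y) from x = 20 mm, 144 mm high; foot 110 mm wide, 17 mm high, x = -22 to 93 mm.
- large_free_rim (a point): Rim point of the larger disc on the radius of its empty clip, 80 mm from the axle, mid thickness; turns with the disc. The front face (-x) has six black clips 60 degrees apart, 37 to 57 mm from the axle; five hold 12 mm vials (30 to 64 mm from the axle, standing 15 mm off the face), one is empty. Beyond 65 mm both faces are bare: pinch the rim there, a finger on each face.
- large_wheel (a joint): Angle of the larger disc, rad: 0 when the empty clip is straight above the axle, positive when it stands to the left (+y of the rotator); a full turn (6.28) is the same place again. Starts at 0.35 to 1.1. Turns both ways against a light friction of about 0.12 N m and stays where it is left.
- small_free_rim (a point): The like point on the smaller rotator, which must not be turned: 52 mm from its axle on the radius of its empty clip, mid thickness. Same build: disc 124 mm across, 10 mm thick, axle 84 mm above the desk, four clips of which three hold vials.

How it is judged:
At the end, for the whole second after the job is handed in: The empty clip of the larger disc stands at the top, within 10 degrees (14 mm sideways at 80 mm from the axle), and the disc is at rest (y of large_free_rim in the frame of large_rotator between -0.014 and 0.014 m and height (world z) of large_free_rim above 0.17 m and velocity of joint large_wheel between -0.05 and 0.05 rad/s); the robot touches nothing.
It fails at once if the smaller rotator's disc is turned (its rim point moves more than 8 mm) (distance of small_free_rim from where it was at the start of the episode above 0.008 m).
It also fails if it takes over 35 s, if anything falls off the work surface, if the arm or the gripper's body presses on something with over 40 N, if the wrist force passes 120 N, or if a joint passes its speed limit or range.

## Working session

There is one attempt and no reset: what is moved stays moved. The work goes in short steps, Python scripts to look and compute and a shell command to move; the robot and the scene stay as the last step left them, time stands still between calls to the robot, and variables do not carry over. Pictures are saved under pics/ and viewed, at most 10 in all, crops included, and the job is handed in when it is done.

```bash
mkdir -p pics
python3 - <<'E'
from station import bot
import cv2,numpy as np
for n in("side","top"):
    c=bot.read_camera(n);cv2.imwrite(f"pics/{n}0.png",c["color"][:,:,::-1]);np.savez(f"pics/{n}.npz",m=c["mtx"],T=c["world_from_camera"]);print(n,c["mtx"].round(1).tolist(),c["world_from_camera"].round(3).tolist(),[k for k in c])
o=bot.get_obs();print(o["eef_pos"],o["tool_rot"],o["t"])
E
```

```text
side [[539.1, 0.0, 282.1], [0.0, 539.1, 205.3], [0.0, 0.0, 1.0]] [[0.998, -0.045, 0.038, 0.584], [0.057, 0.575, -0.816, -0.76], [0.015, 0.817, 0.576, 0.719], [0.0, 0.0, 0.0, 1.0]] ['color', 'mtx', 'world_from_camera']
top [[424.9, 0.0, 285.0], [0.0, 424.9, 204.1], [0.0, 0.0, 1.0]] [[0.026, 0.981, -0.19, 0.383], [-0.999, 0.031, 0.025, 0.087], [0.03, 0.19, 0.981, 0.97], [0.0, 0.0, 0.0, 1.0]] ['color', 'mtx', 'world_from_camera']
[0.23618823 0.63180494 0.2444214 ] [-8.30051620e-05  1.77914439e-01  9.84045628e-01 -8.04420171e-04] 0.1
```

View pics/side0.png

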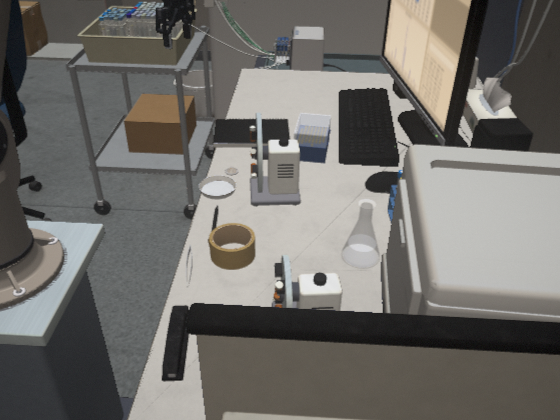

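View pics/top0.png

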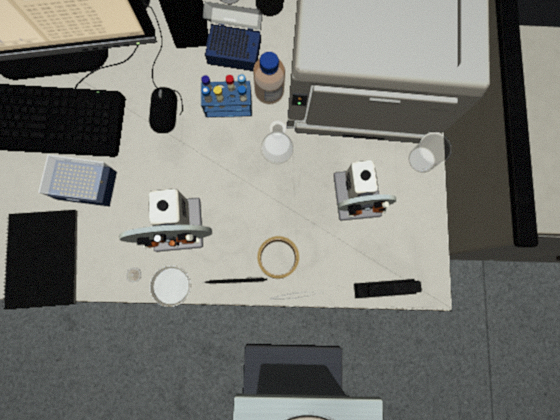

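The side view shows the large disc edge-on near (260,155) and the small one near (287,285). The top view shows the large disc's rim from about (121,236) to (211,231), with the foot around (180,224). I'll zoom in on the large one in both.

Run:
```python
import cv2,numpy as np
t=cv2.imread("pics/top0.png")[180:260,105:225];s=cv2.imread("pics/side0.png")[105:210,235:310]
t=cv2.resize(t,None,fx=6,fy=6,interpolation=3)[:480];s=cv2.resize(s,None,fx=5.6,fy=5.6,interpolation=3)
cv2.imwrite("pics/tz.png",t);cv2.imwrite("pics/sz.png",s)
```

```text
(no output)
```

View pics/tz.png

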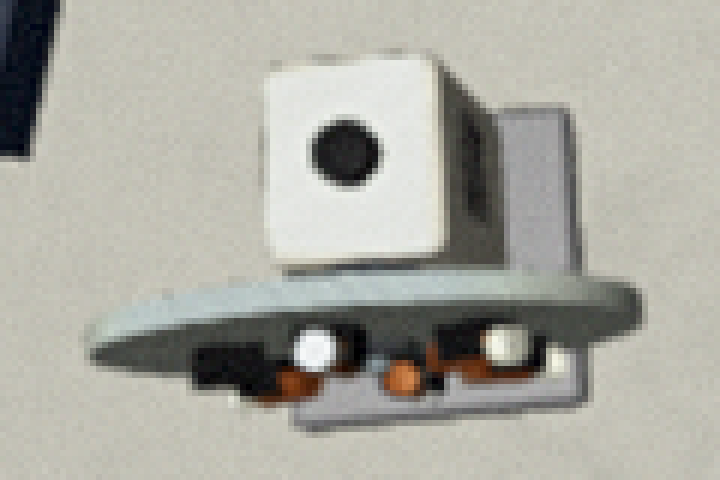

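View pics/sz.png

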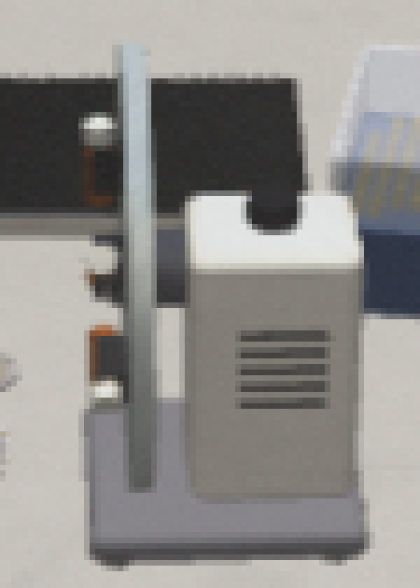

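The top zoom shows the empty black clip at (230,365), i.e. full-image (143,241), left of the two white-capped vials at (158,238) and (190,237). The tower and foot corners are clear in both zooms. I'll fit the pose and disc angle from these.

```bash
cat > h.py <<'E'
import numpy as np
C={n:np.load(f"pics/{n}.npz") for n in("side","top")}
def proj(n,P):
    T=C[n]["T"];p=(np.asarray(P)-T[:3,3])@T[:3,:3];p=p*[1,-1,-1];u=p@C[n]["m"].T;return u[...,:2]/u[...,2:]
def loc(v,P):
    c,s=np.cos(v[2]),np.sin(v[2]);P=np.asarray(P,float);return np.array([v[0]+c*P[0]-s*P[1],v[1]+s*P[0]+c*P[1],P[2]])
E
python3 - <<'E'
from h import *
from scipy.optimize import least_squares
z=lambda u,v:(u/6+105,v/6+180)
w=lambda u,v:(u/5.6+235,v/5.6+105)
F=[("top",(.02,.03,.144),z(270,262)),("top",(.02,-.03,.144),z(443,248)),
("top",(-.022,.055,.017),z(298,415)),("top",(-.022,-.055,.017),z(585,400)),("top",(.093,-.055,.017),z(570,108)),
("side",(.02,-.03,.144),w(190,267)),("side",(-.022,-.055,.017),w(90,545)),("side",(.093,-.055,.017),w(365,545))]
def rim(x,r,a):return (x,r*np.sin(a),.112+r*np.cos(a))
def res(v):
    r=[proj(n,loc(v,P))-np.array(q) for n,P,q in F]
    a=v[3]
    for P,q in[(rim(-.012,.047,a),z(230,367)),(rim(-.012,.063,a-np.pi/3),z(318,348)),(rim(-.012,.063,a-2*np.pi/3),z(508,345))]:
        r.append(.7*(proj("top",loc(v,P))-q))
    return np.concatenate(r)
for a0 in(.4,.7,1.1):
    s=least_squares(res,[.5,.3,0,a0],loss="soft_l1");print(s.x.round(4),s.cost)
print(res(s.x).round(1).reshape(-1,2).tolist())
v=s.x
t=np.linspace(0,6.28,200)
u=np.array([proj("top",loc(v,rim(-.005,.09,k))) for k in t]);print(u.min(0),u.max(0),"obs 119.7..212")
E
```

```text
[0.4799 0.2984 0.1093 1.1442] 11.882410432933039
[0.4799 0.2984 0.1093 1.1442] 11.882410433094527
[0.4799 0.2984 0.1093 1.1442] 11.882410432930552
[[-1.6, -0.4], [0.7, -0.4], [-0.8, 2.1], [1.2, 0.5], [1.3, -1.2], [-0.9, -5.3], [-1.2, -0.3], [0.1, -1.2], [0.5, -0.2], [-0.6, -0.8], [0.8, -1.0]]
[120.33183001 229.92100898] [213.70247217 242.50505944] obs 119.7..212
```

Fit: large rotator at (0.480, 0.298), yaw 6.3°, empty clip about 63° to the left. The plan is to pinch the rim at about +33° and carry it round to about −31° with the tool vertical. First I move above the grasp start.

```bash
python3 -m inch '[[-0.041,-0.0235,0,0],[-0.041,-0.0235,0,0],[-0.041,-0.0235,0,0],[-0.041,-0.0235,0,0],[-0.041,-0.0235,0,0],[-0.041,-0.0235,0,0],[-0.041,-0.0235,0,0],[-0.041,-0.0235,0,0],[0,0,0,0]]' 0.05 60
python3 -m inch '[[0,0,0,7.9],[0,0,0,7.9],[0,0,0,7.9],[0,0,0,7.9],[0,0,0,7.9],[0,0,0,7.9],[0,0,0,7.9],[0,0,0,7.9],[0,0,0,0],[0,0,0,0]]'
cat > st.py <<'E'
from h import *
import sys
from station import bot
from scipy.spatial.transform import Rotation as R
o=bot.get_obs();q=np.array(o["tool_rot"]);M=R.from_quat(q[[1,2,3,0]]).as_matrix()
v=np.array([.4799,.2984,.1093])
print("t",o["t"],"tool y yaw deg",np.degrees(np.arctan2(M[1,1],M[0,1])),"toolz",M[:,2].round(3))
d=o["eef_pos"]-np.array([*v[:2],0]);c,s=np.cos(v[2]),np.sin(v[2])
print("TCP in rotator",np.round([c*d[0]+s*d[1],-s*d[0]+c*d[1],d[2]],4),"F",np.round(o["contact_force"],1))
if len(sys.argv)>1:
    import cv2
    ims=[]
    for n,(r0,r1,c0,c1) in dict(top=(150,270,85,235),side=(70,190,205,325)).items():
        ims.append(cv2.resize(bot.read_camera(n)["color"][r0:r1,c0:c1,::-1],None,fx=2.9,fy=2.9,interpolation=3))
    cv2.imwrite(sys.argv[1],np.hstack(ims))
E
python3 st.py pics/a.png
```

```text
t: 1.0
eef_pos: [0.4829, 0.3335, 0.2452]
tool_rot: [0.001, 0.184, 0.983, -0.002]
contact_force: [0.1, -0.1, 0.3]
gripper_width: 0.584
grasp_force: 0.0
t: 2.0
eef_pos: [0.4775, 0.3414, 0.245]
tool_rot: [0.0, 0.666, 0.746, -0.0]
contact_force: [0.3, -0.8, -0.2]
gripper_width: 0.588
grasp_force: 0.0
t 2.0 tool y yaw deg 6.523214510732984 toolz [-0. -0. -1.]
TCP in rotator [0.0023 0.043  0.245 ] F [ 0.3 -0.8 -0.2]
```

View pics/a.png

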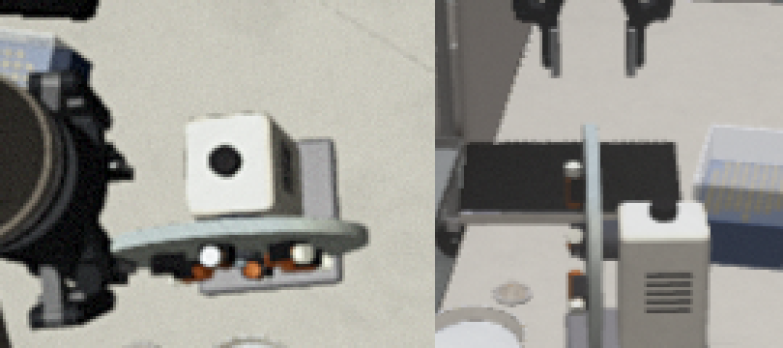

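The side crop shows the fingers at x≈550 and 632 straddling the disc rim at x≈590, so the jaw is centred to within a few mm. Descend and close.

```bash
python3 -m inch '[[0,-0.002,0.02,0],[0,0,0.02,0],[0,0,0.02,0],[0,0,0,0],[0,0,0,0]]'
python3 -m inch '[[0,0,0,0],[0,0,0,0],[0,0,0,0],[0,0,0,0],[0,0,0,0],[0,0,0,0],[0,0,0,0]]' 0 40
python3 st.py pics/b.png
```

```text
t: 2.6
eef_pos: [0.4759, 0.341, 0.1855]
tool_rot: [-0.0, 0.667, 0.745, -0.0]
contact_force: [0.8, -0.7, 0.1]
gripper_width: 0.584
grasp_force: 0.0
t: 3.3
eef_pos: [0.4748, 0.3418, 0.1861]
tool_rot: [-0.001, 0.667, 0.745, -0.0]
contact_force: [-4.6, 0.6, 5.4]
gripper_width: 0.105
grasp_force: 42.4
t 3.3 tool y yaw deg 6.403537113918903 toolz [-0.001  0.001 -1.   ]
TCP in rotator [-0.0003  0.0437  0.1861] F [-4.6  0.6  5.4]
```

View pics/b.png

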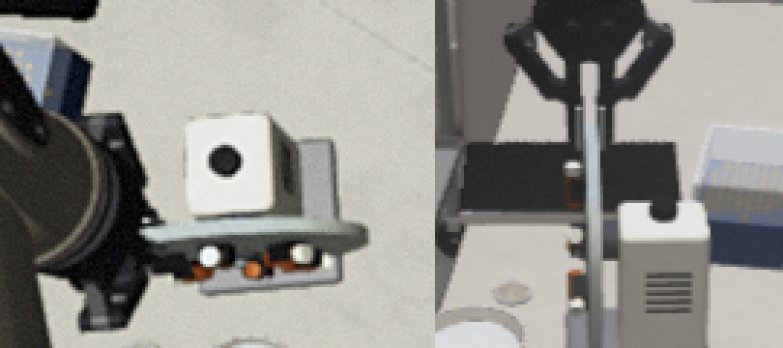

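The side crop shows both fingers closed on the rim at (590,120), opening about 9 mm with 42 N grip. Carry it along the arc (66°).

```bash
python3 -m inch '[[-0.0072,0,-0.0042,0],[-0.0077,0,-0.0034,0],[-0.008,0,-0.0026,0],[-0.0082,0,-0.0017,0],[-0.0083,0,-0.0009,0],[-0.0084,0,0,0]]'
python3 -m inch '[[-0.0083,0,0.0009,0],[-0.0082,0,0.0017,0],[-0.008,0,0.0026,0],[-0.0077,0,0.0034,0],[-0.0072,0,0.0042,0],[0,0,0,0],[0,0,0,0],[0,0,0,0]]'
python3 st.py pics/c.png
```

```text
t: 4.0
eef_pos: [0.4807, 0.2934, 0.1979]
tool_rot: [-0.0, 0.667, 0.745, 0.0]
contact_force: [0.4, 6.7, -11.7]
gripper_width: 0.106
grasp_force: 38.9
t: 4.8
eef_pos: [0.4857, 0.2535, 0.1861]
tool_rot: [0.0, 0.667, 0.745, -0.0]
contact_force: [-3.9, -1.5, 6.9]
gripper_width: 0.107
grasp_force: 40.4
t 4.8 tool y yaw deg 6.261356831330631 toolz [ 0. -0. -1.]
TCP in rotator [ 0.0008 -0.0452  0.1861] F [-3.9 -1.5  6.9]
```

View pics/c.png

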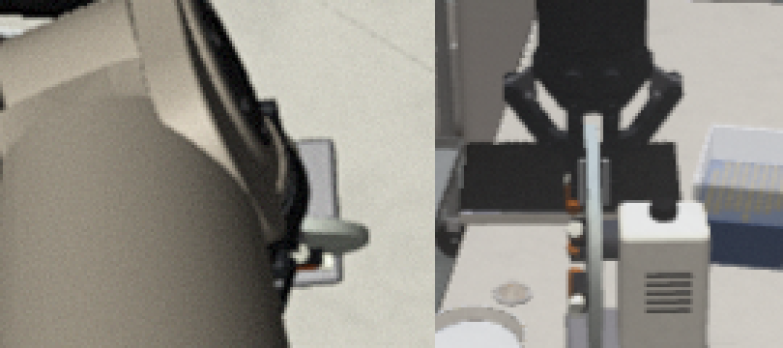

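The arm hides the disc in the top view, so I release, lift and move off to the left to look.

```bash
python3 -m inch '[[0,0,0,0],[0,0,0,0],[0,0,0,0],[0,0,0,0],[0,0,0,0]]' 0.05
python3 -m inch '[[0,0,-0.03,0],[0,0,-0.03,0],[0.02,0,-0.02,0],[0.045,0,0,0],[0.045,0,0,0],[0.045,0,0,0],[0.045,0,0,0],[0.045,0,0,0],[0,0,0,0]]'
python3 st.py
python3 - <<'E'
from station import bot
import cv2,numpy as np
c=bot.read_camera("top")["color"][180:260,105:225,::-1]
cv2.imwrite("pics/d.png",cv2.resize(c,None,fx=6,fy=6,interpolation=3))
E
```

```text
t: 5.4
eef_pos: [0.4855, 0.2542, 0.1852]
tool_rot: [0.0, 0.667, 0.745, -0.0]
contact_force: [0.1, 0.2, -1.3]
gripper_width: 0.588
grasp_force: 0.0
t: 6.3
eef_pos: [0.4542, 0.5056, 0.264]
tool_rot: [-0.002, 0.664, 0.748, 0.0]
contact_force: [-0.6, -0.0, -0.7]
gripper_width: 0.587
grasp_force: 0.0
t 6.3 tool y yaw deg 6.852754173377831 toolz [-0.002  0.003 -1.   ]
TCP in rotator [-0.003   0.2088  0.264 ] F [-0.6 -0.  -0.7]
```

View pics/d.png

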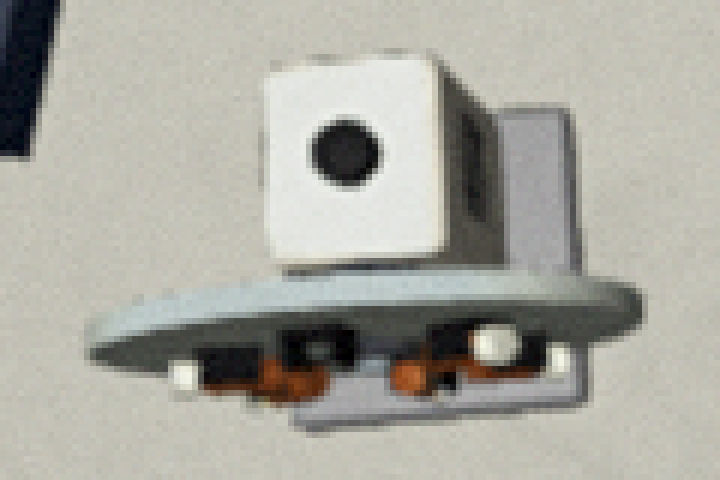

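The empty clip is now at the top at about (318,348), with white caps at (186,376) on the left and (495,345) on the right. I'll work out the remaining angle.

Run:
```python
from h import *
v=[.4799,.2984,.1093]
for a in range(-12,16,3):
    r=np.radians(a);o=[a]
    for rad,b in((.047,0),(.063,60),(.063,-60)):
        k=r+np.radians(b);o.append(((proj("top",loc(v,(-.012,rad*np.sin(k),.112+rad*np.cos(k))))-[105,180])*6).round())
    print(o)
```

```text
[-12, array([377., 343.]), array([200., 359.]), array([551., 340.])]
[-9, array([369., 344.]), array([196., 360.]), array([546., 339.])]
[-6, array([361., 344.]), array([192., 362.]), array([540., 339.])]
[-3, array([353., 345.]), array([189., 363.]), array([534., 338.])]
[0, array([345., 345.]), array([186., 364.]), array([528., 337.])]
[3, array([338., 346.]), array([184., 366.]), array([521., 337.])]
[6, array([330., 347.]), array([183., 367.]), array([513., 336.])]
[9, array([322., 347.]), array([182., 368.]), array([506., 336.])]
[12, array([315., 348.]), array([181., 369.]), array([497., 335.])]
[15, array([308., 349.]), array([181., 371.]), array([489., 335.])]
```

The empty clip stands about +11° left of top, so another small stroke is needed. Go back above the rim at y≈+9 mm.

```bash
python3 -m inch '[[-0.045,0,0,0],[-0.045,0,0,0],[-0.045,0,0,0],[-0.036,0,0,0],[-0.02,0,0,0],[0,0,0,0],[0,0,0,0],[0,0,0,0]]'; python3 st.py
```

```text
t: 7.15
eef_pos: [0.479, 0.3099, 0.2652]
tool_rot: [-0.0, 0.666, 0.746, 0.0]
contact_force: [-0.4, 0.4, 0.3]
gripper_width: 0.585
grasp_force: 0.0
t 7.15 tool y yaw deg 6.432365873260923 toolz [-0.     0.001 -1.   ]
TCP in rotator [0.0003 0.0115 0.2652] F [-0.4  0.4  0.3]
```

```bash
python3 -m inch '[[-0.0025,0,0.022,0],[0,0,0.022,0],[0,0,0.023,0],[0,0,0,0],[0,0,0,0]]'
python3 -m inch '[[0,0,0,0],[0,0,0,0],[0,0,0,0],[0,0,0,0],[0,0,0,0],[0,0,0,0],[0,0,0,0]]' 0 40
python3 st.py
python3 -m inch '[[-0.0045,0,-0.0004,0],[-0.0045,0,-0.0001,0],[-0.0045,0,0.0001,0],[-0.0045,0,0.0004,0],[0,0,0,0],[0,0,0,0],[0,0,0,0],[0,0,0,0]]'
python3 st.py
python3 -m inch '[[0,0,0,0],[0,0,0,0],[0,0,0,0],[0,0,0,0],[0,0,0,0]]' 0.05
python3 -m inch '[[0,0,-0.03,0],[0,0,-0.03,0],[0.02,0,-0.01,0],[0.045,0,0,0],[0.045,0,0,0],[0.045,0,0,0],[0.045,0,0,0],[0,0,0,0],[0,0,0,0]]'
python3 - <<'E'
from station import bot
import cv2,numpy as np
c=bot.read_camera("top")["color"][180:260,105:225,::-1]
cv2.imwrite("pics/e.png",cv2.resize(c,None,fx=6,fy=6,interpolation=3))
E
```

```text
t: 7.65
eef_pos: [0.4794, 0.3067, 0.1983]
tool_rot: [-0.0, 0.667, 0.745, -0.0]
contact_force: [0.3, 0.0, 0.8]
gripper_width: 0.588
grasp_force: 0.0
t: 8.35
eef_pos: [0.4792, 0.3061, 0.1994]
tool_rot: [-0.001, 0.667, 0.745, 0.0]
contact_force: [-3.4, -0.4, 6.1]
gripper_width: 0.105
grasp_force: 40.3
t 8.35 tool y yaw deg 6.373500071136025 toolz [-0.001  0.001 -1.   ]
TCP in rotator [1.000e-04 7.800e-03 1.994e-01] F [-3.4 -0.4  6.1]
t: 9.15
eef_pos: [0.4813, 0.2893, 0.199]
tool_rot: [-0.001, 0.667, 0.745, 0.001]
contact_force: [-3.7, 4.6, 2.2]
gripper_width: 0.107
grasp_force: 39.9
t 9.15 tool y yaw deg 6.392829271129609 toolz [ 0.     0.002 -1.   ]
TCP in rotator [ 0.0004 -0.0092  0.199 ] F [-3.7  4.6  2.2]
t: 9.65
eef_pos: [0.4818, 0.2874, 0.1982]
tool_rot: [0.0, 0.667, 0.745, -0.0]
contact_force: [-0.8, 0.8, -0.2]
gripper_width: 0.585
grasp_force: 0.0
t: 10.55
eef_pos: [0.4591, 0.4874, 0.2675]
tool_rot: [0.0, 0.666, 0.746, -0.001]
contact_force: [-0.1, -0.6, -0.9]
gripper_width: 0.58
grasp_force: 0.0
```

View pics/e.png

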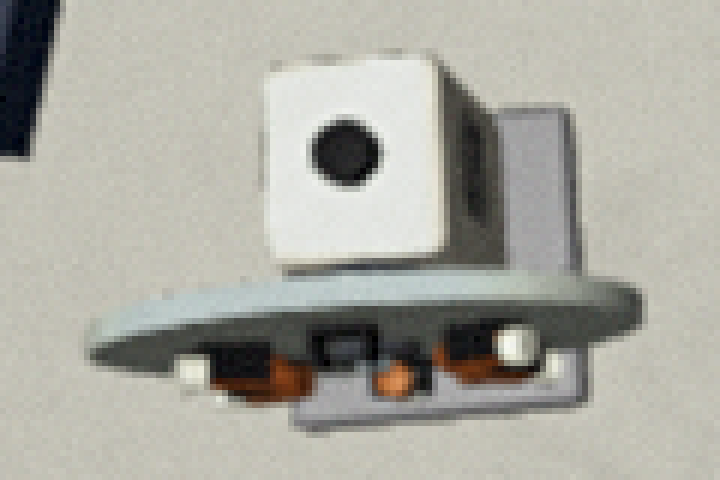

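The empty clip now sits at about (345,347). That is 0° by the model, and the flanking caps at (193,372) and (518,346) agree within about 4°. The gripper is clear and the small rotator was never approached, so I hand in.

```bash
python3 -m inch '[[0,0,0,0],[0,0,0,0],[0,0,0,0]]' >/dev/null; python3 -c "
from station import bot;print(bot.hand_in())"
```

```text
the job is handed in; nothing more can be done
None
```

I turned the larger disc until its empty clip stood at the top (within about 4° by the last camera picture), released it with the arm clear, never went near the smaller rotator, and handed in at about 11 s; no verdict came back.

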